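# Run a mixing beaker on the plaster vibrator at step three

## Task

Slide the lidded mixing beaker along the plaster vibrator's steel platform, without lifting or tipping it, from the filling place at the left end into the scribed circle next to the control head (the one over the coil), and let go of it there. Only then turn the click-stop selector knob on the control head clockwise from off to its third stop, not past it, and finish while still holding the knob there, as the operator does so as to be able to turn it straight down again. Leave the stone model, the rubber bowl and the impression tray beside the machine where they are.

Things in the scene. Friction and masses are not known exactly. Their poses are not given: they have to be found in the camera images.
- vibrator: Plaster vibrator, fixed, grey, 172 mm deep (x, to its back) by 346 wide (y, to its left), 64 high; yaw -0.22 to 0.25. Origin under its middle on the worktop. Steel platform over y -71..166, x -82..82, top at z 64, with a turned-up edge 3 thick, 4 high all round. Control head over y -173..-81, top at z 64, with the knob and, at x 55, an unused rocker switch and lens (8 high).
- coil_mark (a point): Centre of the coil circle on the platform's top face (vibrator x 0, y 5, z 64 mm): the right-hand one of two scribed circles 87 mm across, next to the control head. The other, the filling place, is centred 105 mm to its left. Axes as the vibrator's.
- beaker_pot: Mixing beaker, loose, 0.3-0.6 kg, origin centre of underside: steel pot 76 mm across, 40 high; grey lid 80 across, 40 to 49 mm up, with a 26 mm boss to 52; on it a square aluminium drive stub 14 x 14 mm, 52 to 70 mm up, sides along x and y. A hose nipple 43 mm up reaches 52 mm out along +x. Starts near the filling circle, yaw up to 0.6 rad off the vibrator's. Slides on the steel under 1 to 4 N.
- step_knob: Selector knob, vertical axis at vibrator x -10, y -132 mm: black skirt 47 mm across, 7.5 high, with an upright bar grip 42 mm long (its x) by 12.5 wide, top 30.5 up. Origin on the axis at the head's top face (z 64). A white line marks the bar's +x end, which at off points 62.5 deg left of the machine's back. Marks round it: a bar for off, then five growing dots 25 deg apart clockwise.
- selector (a joint): Turn of the knob in rad, 0 at off, growing clockwise from above. A spring plunger on a star wheel gives a click stop every 0.436 (25 deg): off at 0, stops 1 to 5, the third at 1.309; ends at 2.24. Each lobe between stops takes about 0.15 N m to pass; beyond half way it drops into the next stop and stays there. Starts at off.
- arch_model: Bystander: stone model of a dental arch, 60 x 74 x 28 mm, loose on the worktop to the right of the control head. Origin at the centre of its underside.
- rubber_bowl: Bystander: green rubber mixing bowl, 121 mm across, 70 mm high, loose on the worktop to the left of the vibrator. Origin at the centre of its underside.
- metal_tray: Bystander: horseshoe metal impression tray, 80 x 76 x 14 mm, loose on the worktop to the right of the stone model. Origin at the centre of its underside.

How it is judged (in metres and radians):
On the way, in this order (a step that is already met when the one before it is completed fails the run):
1. the beaker stands released in the coil circle, the selector still at off (horizontal distance between beaker_pot and coil_mark below 0.01 m and linear speed of beaker_pot below 0.02 m/s and contact force between the fingers and beaker_pot below 0.2 N and value of joint selector below 0.2 rad), for 0.2 s.
2. the selector stands at its third stop, held by the fingers (value of joint selector between 1.189 and 1.429 rad and contact force between the fingers and step_knob above 2 N), for 0.2 s.
At the end, for the whole second after the job is handed in: The beaker stands upright and untouched on the platform, its centre within 10 mm of the coil circle's centre; the selector rests at its third stop (1.309 rad, within 0.12) and the fingers still hold the knob with more than 2 N (all of step 2 and velocity of joint selector between -0.05 and 0.05 rad/s and horizontal distance between beaker_pot and coil_mark below 0.01 m and z of beaker_pot in the frame of coil_mark between -0.003 and 0.003 m and angle between beaker_pot's own z axis and vertical below 0.05 rad and linear speed of beaker_pot below 0.01 m/s and contact force between the arm and beaker_pot below 0.2 N); the arm keeps its last pose, push and grip.
It fails at once if the beaker is lifted off the platform (more than 5 mm) or tipped (more than about 9 degrees) (z of beaker_pot in the frame of coil_mark above 0.005 m or angle between beaker_pot's own z axis and vertical above 0.15 rad).
It fails at once if the selector is turned on before the beaker stands in the coil circle (value of joint selector above 0.3 rad and horizontal distance between beaker_pot and coil_mark above 0.012 m).
It fails at once if the selector is turned past the third stop, more than half way to the fourth (value of joint selector above 1.527 rad).
It fails at once if the stone model, the rubber bowl or the impression tray is moved by more than 20 mm (distance of any of arch_model, rubber_bowl, metal_tray from where it was at the start of the episode above 0.02 m).
It also fails if it takes over 48 s, if anything falls off the work surface, if the arm or the gripper's body presses on something with over 40 N, if the wrist force passes 120 N, or if a joint passes its speed limit or range.

## Robot

A 6-joint arm with a two-finger parallel gripper is mounted at the origin on a cart in front of the work surface, level with it; the furniture and walls round the work are solid. World frame = base frame: x ahead of the robot, y to its left, z up, the work surface at z = 0. Lengths are in mm, angles in degrees, forces in N, time in s.
With the tool pointing down it reaches from about 350 to 850 mm from the base axis. Payload 8.1 kg.
Tool frame: the origin (TCP) lies at the very end of the fingers, on their centre line; the grasp point (between the pads) lies 19 mm behind it (manip.pinch_z is the distance from the TCP to the grasp point, in mm); z points along the fingers, y is the line along which they close (so a half turn about z gives the same grasp; the last joint's range is limited). The gripper opens to 93 mm and grips with 3 to 60 N. Pads are 15 mm wide; open, the fingers measure 128 mm over their backs; the gripper's body (75 mm by 188 mm) begins 65 mm behind the grasp point.
Start: joints at [-4.893, 7.471, 85.268, -0, 87.261, -4.893], TCP at [600.004, 0.022, 218.635] pointing down, gripper open.
Joint ranges: [-169.43, 169.43], [-51.17, 129.36], [1.28, 143.12], [-76.62, 256.62], [0, 156.53], [-152.29, 152.29]. Speed limits (degrees/s): [136.94, 136.94, 159.86, 180, 180, 180].

## Interface

Orientations are given as [roll, pitch, yaw] about the fixed x, y, z axes, in that order (R = Rz(yaw) Ry(pitch) Rx(roll)).
In Python, from cell import monitor, viewer, job_done, manip gives the robot as it stands.
- The arm moves only by the tool servo_tool, never from a script. Its argument "targets" is one flat list of numbers, 5 for each row, row after row: the opening, from 0 (shut) to 1 (fully open), then the shift along the tool's x, y, z in mm, then the turn about the tool's z in rad. In form: [hand, dx, dy, dz, spin, hand, dx, dy, dz, spin, ...]. A call has exactly 8 rows; each row shifts and turns the commanded pose from where the row before left it, along the tool's axes as they then stand; what a row does not reach is not made up. A row lasts 1/12 s, in which the tool goes at most 41.7 mm and 7.16 degrees, less where a joint would pass 70% of its speed; a pose out of reach is approached as far as the arm can. A call with a gripper value outside its range is refused whole. The fingers move at their own pace and stop on an object; "squeeze" is the grip in N (left out, the last holds). Time passes only in rows, so rows that do not move let the fingers close, or fill a call up. It gives the time, the measured TCP pose, the force, the opening and the grip force at its end, in the units of the state.
- monitor.observe(): the state, without advancing time (a new reading comes with each control period).
- viewer.camera(name): name is "scene" or "side" or "wrist"; returns a dict with "color" (384x512x3 uint8, red, green, blue), "K" (3x3 intrinsics, pixels), "pose" (4x4, takes a point from camera to world coordinates). Camera axes: x right, y down, z forward; pixel columns grow to the right and rows downward; lengths in mm; the calibration is good to about 2 mm. A picture is of the moment at which its call begins. There is no depth.
- job_done(): hands the job in; it is judged then, once.
The state is a dict: "clock": time; "qpos": joint angles; "joint_velocities": joint speeds; "joint_efforts": joint torques, N m; "ee_pos": TCP position; "tool_rot": TCP orientation; "force": force on the tool from outside, world axes, zero at the start; "torque": the same for the moment, N m; "opening": finger opening in mm; "finger_force": force on a finger pad.
Only numpy, scipy, OpenCV 4.12 (cv2) and the standard library are available. Lean on these libraries where they do the work, as an engineer would, in place of code of your own. Each camera call takes 0.05 s, during which the arm holds its last target. There are 200 camera calls.

## Working session

There is one attempt and no reset: what is moved stays moved. The work goes in short steps, Python scripts to look and compute and a tool call to move; the robot and the scene stay as the last step left them, time stands still between calls to the robot, and variables do not carry over. Pictures are saved under pics/ and viewed, at most 10 in all, crops included, and the job is handed in when it is done.

Besides the shell and the picture viewer there is one more tool, called by a JSON object that holds its "fn" and its "kwargs", one argument or row to a line. servo_tool: Moves the arm, as the interface text tells. Its arguments: {"type":"object","properties":{"targets":{"type":"array","items":{"type":"number"}},"squeeze":{"type":"number"}},"required":["targets"]}

```bash
mkdir -p pics; ls; python3 - <<'E'
from cell import monitor, viewer, manip
import cv2, numpy as np
print(monitor.observe()); print(manip, getattr(manip,'pinch_z',None))
a=[]
for n in ("scene","side","wrist"):
    c=viewer.camera(n); im=c["color"][:,:,::-1].copy(); cv2.imwrite(f"pics/{n}0.png",im)
    np.savez(f"pics/{n}0.npz",**c); print(n,c["K"].round(1).tolist(),c["pose"].round(3).tolist())
E
```

```text
pics
{'clock': 0.0, 'qpos': array([-4.89252346e+00,  7.51494207e+00,  8.53326454e+01,  1.46576112e-04,
        8.72610175e+01, -4.89469150e+00]), 'joint_velocities': array([-0.00889357, -0.00691117, -0.09277203,  0.01085363,  0.00356372,
        0.03265114]), 'joint_efforts': array([-1.61290725e-03, -5.59853125e+01, -4.91755986e+01,  7.67333270e-02,
        3.59135563e-02, -2.97389461e-04]), 'ee_pos': array([5.99404387e+02, 7.99082356e-02, 2.17556927e+02]), 'tool_rot': array([-1.79891804e+02, -9.41252823e-03,  9.00021520e+01]), 'force': array([-0.66659669,  0.06405394,  0.59431357]), 'torque': array([0.01028825, 0.02325874, 0.00481855]), 'finger_force': 0.0, 'opening': 93.04961051977416}
<Robot object at 0x7f52effa7b60> 18.8
scene [[426.6, 0.0, 251.4], [0.0, 426.6, 195.2], [0.0, 0.0, 1.0]] [[0.703, -0.551, 0.45, -110.604], [-0.711, -0.536, 0.455, -678.068], [-0.009, -0.64, -0.768, 1149.63], [0.0, 0.0, 0.0, 1.0]]
side [[452.0, 0.0, 257.5], [0.0, 452.0, 191.9], [0.0, 0.0, 1.0]] [[1.0, -0.007, -0.022, 558.168], [0.016, -0.46, 0.888, -1347.421], [-0.016, -0.888, -0.46, 747.303], [0.0, 0.0, 0.0, 1.0]]
wrist [[339.7, 0.0, 250.2], [0.0, 339.7, 189.8], [0.0, 0.0, 1.0]] [[1.0, -0.0, -0.001, 600.325], [-0.001, -0.956, -0.294, 81.446], [-0.001, 0.294, -0.956, 382.642], [0.0, 0.0, 0.0, 1.0]]
```

View pics/scene0.png

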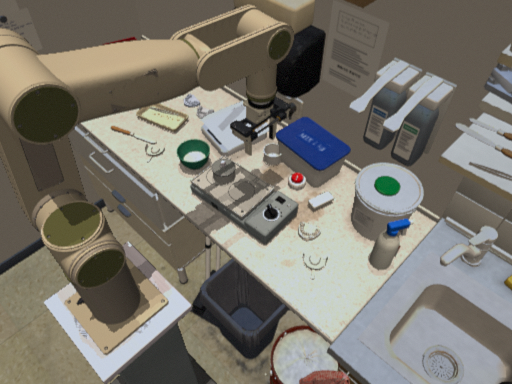

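View pics/wrist0.png

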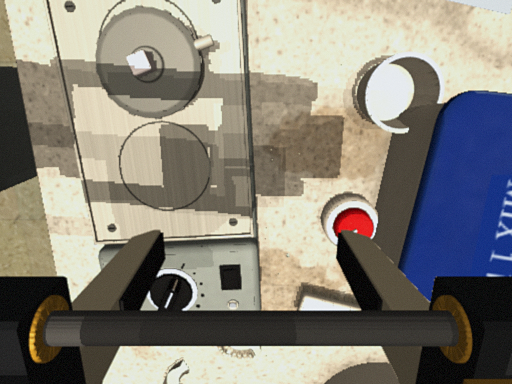

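```bash
cat > h.py <<'E'
import numpy as np
def cast(c,uv,z):
    K,P=c["K"],c["pose"]; uv=np.atleast_2d(uv).astype(float)
    d=np.c_[(uv[:,0]-K[0,2])/K[0,0],(uv[:,1]-K[1,2])/K[1,1],np.ones(len(uv))]@P[:3,:3].T
    t=P[:3,3]; return t+d*((z-t[2])/d[:,2])[:,None]
def circ(p):
    p=p[:,:2]; s=np.linalg.lstsq(np.c_[2*p,np.ones(len(p))],(p**2).sum(1),rcond=None)[0]
    return s[:2],np.sqrt(s[2]+s[:2]@s[:2])
E
python3 - <<'E'
import cv2,numpy as np
from h import *
c=np.load("pics/wrist0.npz"); im=c["color"][:,:,::-1]
print("coil",circ(cast(c,[(120,165),(210,165),(165,121),(165,210)],64)))
print("lid",circ(cast(c,[(97,50),(203,70),(147,-3+2),(150,115),(110,92),(195,92)],113)))
cv2.imwrite("pics/crop0.png",cv2.resize(im[0:320,50:270],None,fx=1.875*1,fy=1.875,interpolation=cv2.INTER_CUBIC))
E
```

```text
coil (array([518.07464257,   6.1012338 ]), np.float64(43.61781566983543))
lid (array([525.69317361,  99.60577036]), np.float64(39.8525215176311))
```

View pics/crop0.png

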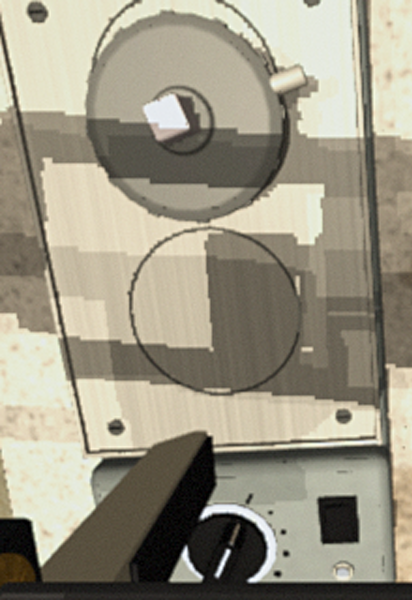

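```bash
python3 - <<'E'
import numpy as np
from h import *
c=np.load("pics/wrist0.npz")
f=lambda l:np.array(l)/1.875-.25+[50,0]
ang=lambda p,i,j:np.degrees(np.arctan2(*(p[j]-p[i])[[1,0]]))
s=cast(c,f([(116,427),(343,415),(38,12),(313,2)]),64); print("screws",s[:,:2].round(1).tolist(),"cross",ang(s,0,1),ang(s,2,3),"long",ang(s,0,2)-90,ang(s,1,3)-90)
e=cast(c,f([(4,40),(88,450),(378,438)]),68); print("edges",ang(e,1,0)-90,ang(e,1,2))
q=cast(c,f([(143,103),(173,93),(190,130),(160,139)]),134); print("stub",q[:,:2].round(1).tolist(),q.mean(0),[ang(q,0,1),ang(q,3,2),ang(q,1,2)+90,ang(q,0,3)+90])
l=cast(c,f([(87,113),(287,116),(105,190),(200,221),(272,175),(110,55),(268,60),(180,12)]),113);print("lid",circ(l))
n=cast(c,f([(304,77)]),107);print("nip",n, np.degrees(np.arctan2(*(n[0,:2]-circ(l)[0])[::-1])))
k=cast(c,f([(232,546)]),72);print("knob",k)
E
```

```text
screws [[458.9, -56.6], [582.2, -49.7], [448.3, 145.2], [571.9, 149.1]] cross 3.2361700210079136 1.799908553015378 long 3.016440119457812 2.9473853072829
edges 3.046015032573905 2.5648373695630715
stub [[515.3, 101.5], [526.5, 104.8], [531.6, 92.2], [520.2, 89.1]] [523.40658029  96.89374091 134.        ] [np.float64(16.678210223875105), np.float64(15.389020258409873), np.float64(21.827041236387245), np.float64(21.71510242363796)]
lid (array([524.32053317,  95.03393476]), np.float64(39.82488353093287))
nip [[571.36113309 113.26392402 107.        ]] 21.18320990780422
knob [[ 518.95516606 -125.62149404   72.        ]]
```

{"fn": "servo_tool", "kwargs": {
  "targets": [0.6, 20, -16, 0, 0.11, 0.6, 18, -18, 0, 0.11, 0.6, 16, -20, 0, 0.11, 0.6, 14, -22, 0, 0.11, 0.6, 10, -24, 0, 0.11, 0.6, 0, 0, 0, 0.11, 0.6, 0, 0, 0, 0.11, 0.6, 0, 0, 0, 0.11]
}}

```text
clock: 0.82
ee_pos: [517.8, 100.1, 218.5]
tool_rot: [-180.0, 0.0, 39.3]
force: [-0.2, -0.3, -0.5]
opening: 56.3
finger_force: 0.0
```

{"fn": "servo_tool", "kwargs": {
  "targets": [0.6, 0, 0, 5, 0.11, 0.6, 0, 0, 5, 0.11, 0.6, 0, 0, 5, 0.12, 0.6, 0, 0, 5, 0, 0.6, 0, 0, 0, 0, 0.6, 0, 0, 0, 0, 0.6, 0, 0, 0, 0, 0.6, 0, 0, 0, 0]
}}

```text
clock: 1.48
ee_pos: [518.5, 99.5, 199.0]
tool_rot: [180.0, -0.0, 20.2]
force: [-0.2, -0.0, 0.2]
opening: 55.9
finger_force: 0.0
```

```bash
cat > snap.py <<'E'
import sys,cv2,numpy as np
from cell import viewer
n,name=sys.argv[1:3]
c=viewer.camera(n); np.savez(f"pics/{name}.npz",**c); cv2.imwrite(f"pics/{name}.png",c["color"][:,:,::-1])
E
python3 snap.py wrist w1
```

```text
(no output)
```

View pics/w1.png

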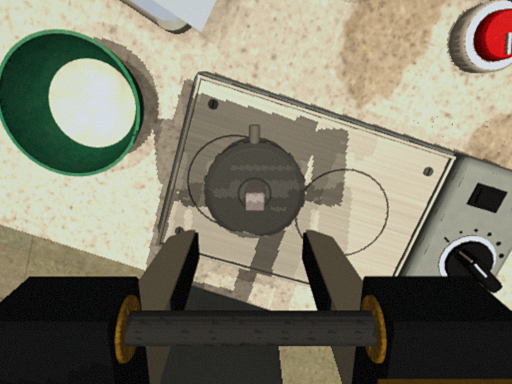

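```bash
python3 - <<'E'
import numpy as np
from h import *
c=np.load("pics/w1.npz"); print(c["pose"][:3,3])
print("stub",cast(c,[(255,201),(254.5,192),(255,211)],134))
print("lid",circ(cast(c,[(205,187),(304,188),(254,138),(218,152),(290,154),(218,222),(290,222),(254,236)],113)))
print("coil",circ(cast(c,[(298,211),(388,210),(347,169),(344,254)],64)))
p=cast(c,[(213.5,104),(428,171)],64);print("screws",p); print(np.degrees(np.arctan2(*(p[0]-p[1])[[1,0]]))-90)
print("nip",cast(c,[(254.5,127)],107))
E
```

```text
[596.41183206 126.93034422 363.9988285 ]
stub [[523.38947765  96.52843656 134.        ]
 [529.59478423  99.21439648 134.        ]
 [516.23557161  93.86837655 134.        ]]
lid (array([525.32416662,  97.78248952]), np.float64(39.10535718950744))
coil (array([518.22628845,   5.20746727]), np.float64(42.67570548683022))
screws [[571.2843279  151.31118474  64.        ]
 [582.33167246 -50.20691966  64.        ]]
3.1378484636017703
nip [[569.58855986 113.7248236  107.        ]]
```

{"fn": "servo_tool", "kwargs": {
  "targets": [0.5, 2, 2.2, 10, 0, 0.5, 1.8, 2.2, 15, 0, 0.5, 0, 0, 15, 0, 0.5, 0, 0, 15, 0, 0.5, 0, 0, 12, 0, 0.5, 0, 0, 8, 0, 0.5, 0, 0, 4, 0, 0.5, 0, 0, 0, 0]
}}

```text
clock: 2.2
ee_pos: [522.8, 96.6, 118.5]
tool_rot: [-180.0, 0.1, 20.1]
force: [-0.2, -0.4, 0.7]
opening: 46.6
finger_force: 0.0
```

{"fn": "servo_tool", "kwargs": {
  "squeeze": 12,
  "targets": [0.3, 0, 0, 0, 0, 0.2, 0, 0, 0, 0, 0.1, 0, 0, 0, 0, 0, 0, 0, 0, 0, 0, 0, 0, 0, 0, 0, 0, 0, 0, 0, 0, 0, 0, 0, 0, 0, 0, 0, 0, 0]
}}

```text
clock: 2.87
ee_pos: [523.7, 96.8, 120.1]
tool_rot: [180.0, -0.0, 20.1]
force: [-1.2, 0.9, 2.9]
opening: 14.3
finger_force: 12.0
```

{"fn": "servo_tool", "kwargs": {
  "targets": [0, -0.4, 1, 0, 0, 0, -1, 2.3, 0, 0, 0, -1.7, 4, 0, 0, 0, -2, 4.5, 0, 0, 0, -2, 4.5, 0, 0, 0, -2, 4.5, 0, 0, 0, -2, 4.5, 0, 0, 0, -2, 4.5, 0, 0]
}}

```text
clock: 3.53
ee_pos: [521.7, 63.6, 120.1]
tool_rot: [180.0, -0.1, 20.1]
force: [0.7, 2.3, 4.4]
opening: 13.7
finger_force: 12.0
```

{"fn": "servo_tool", "kwargs": {
  "targets": [0, -2, 4.5, 0, 0, 0, -2, 4.5, 0, 0, 0, -2, 4.5, 0, 0, 0, -2, 4.5, 0, 0, 0, -2, 4.5, 0, 0, 0, -2, 4.5, 0, 0, 0, -2, 4.5, 0, 0, 0, -2, 4.5, 0, 0]
}}

```text
clock: 4.2
ee_pos: [518.9, 24.3, 120.1]
tool_rot: [180.0, -0.0, 20.1]
force: [1.4, 2.4, 4.9]
opening: 13.7
finger_force: 12.0
```

{"fn": "servo_tool", "kwargs": {
  "targets": [0, -2, 4.5, 0, 0, 0, -1.8, 4.4, 0, 0, 0, -1.5, 4, 0, 0, 0, -1.2, 3, 0, 0, 0, -0.8, 2, 0, 0, 0, 0, 0, 0, 0, 0, 0, 0, 0, 0, 0, 0, 0, 0, 0]
}}

```text
clock: 4.87
ee_pos: [518.2, 4.5, 120.1]
tool_rot: [179.9, -0.0, 20.1]
force: [-0.1, -0.6, 5.5]
opening: 13.6
finger_force: 12.0
```

```bash
python3 snap.py wrist w2; python3 -c "
from cell import monitor;print(monitor.observe()['ee_pos'],monitor.observe()['force'])"
```

```text
[518.19749058   4.53517037 120.07129826] [-0.11416903  0.3794598   5.06067301]
```

View pics/w2.png

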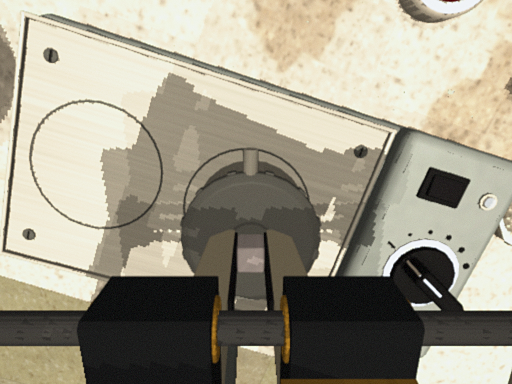

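```bash
python3 - <<'E'
import numpy as np
from h import *
c=np.load("pics/w2.npz")
fl=circ(cast(c,[(30,160),(162,168),(95,100),(96,228)],64));print("fill",fl)
s=cast(c,[(50.5,56),(28.5,234),(360.5,152)],64)[:,:2];print(s)
y=np.arctan2(*(s[0]-s[2])[::-1])-np.pi/2;print("yaw",np.degrees(y))
print("coil from fill",fl[0]+105*np.array([np.sin(y),-np.cos(y)]))
print("coil arc",circ(cast(c,[(185,205),(190,187),(208,167),(250,149),(290,167),(309,190)],64)))
print("lid",circ(cast(c,[(181,227),(321,227),(190,195),(312,195),(204,180),(296,180)],113)))
E
```

```text
fill (array([511.7171798 , 110.14895644]), np.float64(43.83949973221758))
[[570.70425604 151.51219443]
 [447.78318258 144.95820118]
 [581.65719713 -50.81130471]]
yaw 3.0987271323607195
coil from fill [517.39312593   5.30247993]
coil arc (array([515.61786055,   3.46968184]), np.float64(44.19696901625156))
lid (array([523.6466341 ,   5.02522641]), np.float64(38.6168439864203))
```

```bash
python3 - <<'E'
import numpy as np,cv2
from h import *
c=np.load("pics/w2.npz"); print("nip",cast(c,[(250.5,149)],107), "stub near edge",cast(c,[(251,235)],134))
a=c["color"][130:290,160:340,::-1]; cv2.imwrite("pics/c2.png",cv2.resize(cv2.convertScaleAbs(a,alpha=1.6),None,fx=3.5,fy=3.5,interpolation=cv2.INTER_CUBIC))
E
```

```text
nip [[566.01416471  20.64592299 107.        ]] stub near edge [[531.12409643   7.7085831  134.        ]]
```

View pics/c2.png

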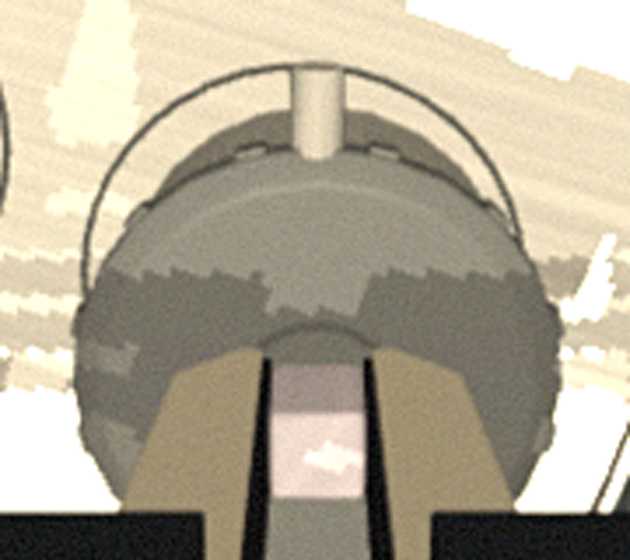

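```bash
python3 - <<'E'
import numpy as np
from h import *
c=np.load("pics/w2.npz"); p=cast(c,[(250.9,247.7),(250.9,272)],134);print(p,p.mean(0))
E
```

```text
[[524.71898428   5.42215114 134.        ]
 [512.05301419   0.79867382 134.        ]] [518.38599923   3.11041248 134.        ]
```

{"fn": "servo_tool", "kwargs": {
  "targets": [0.2, 0, 0, 0, 0, 0.35, 0, 0, 0, 0, 0.5, 0, 0, 0, 0, 0.5, 0, 0, 0, 0, 0.5, 0, 0, 0, 0, 0.5, 0, 0, 0, 0, 0.5, 0, 0, 0, 0, 0.5, 0, 0, 0, 0]
}}

```text
clock: 5.58
ee_pos: [518.0, 5.6, 119.6]
tool_rot: [180.0, 0.0, 20.1]
force: [0.4, 0.8, -0.3]
opening: 46.3
finger_force: 0.0
```

{"fn": "servo_tool", "kwargs": {
  "targets": [0.5, 0, 0, -10, 0, 0.5, 0, 0, -15, 0, 0.5, 0, 0, -15, 0, 0.5, 0, 0, -10, 0, 0.5, -7, 20, 0, 0, 0.5, -7, 20, 0, 0, 0.5, -5, 14, 0, 0, 0.5, 0, 0, 0, 0]
}}

```text
clock: 6.25
ee_pos: [518.9, -54.0, 170.4]
tool_rot: [179.9, -0.0, 20.0]
force: [0.2, 0.5, -0.2]
opening: 46.5
finger_force: 0.0
```

```bash
python3 snap.py wrist w3
```

```text
(no output)
```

View pics/w3.png

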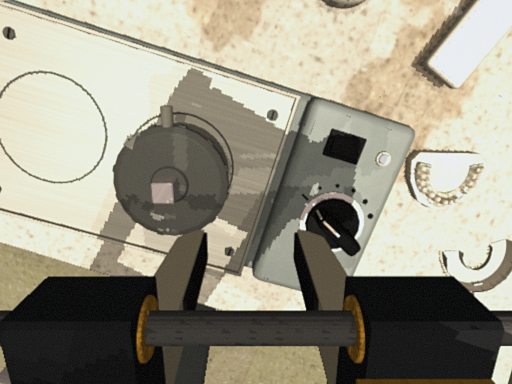

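```bash
python3 - <<'E'
import numpy as np
from h import *
c=np.load("pics/w3.npz")
print("stub",cast(c,[(162,193)],134))
print("coil arc",circ(cast(c,[(175,114),(195,119),(215,134),(228,150),(232,170)],64)))
fl=circ(cast(c,[(106,135),(45,72),(52,182),(0,105),(97,97),(90,166)],64));print("fill",fl)
s=cast(c,[(272.5,115),(229,252),(9.5,33)],64)[:,:2]
y=np.arctan2(*(s[2]-s[0])[::-1])-np.pi/2;print(s,"yaw",np.degrees(y),np.degrees(np.arctan2(*(s[0]-s[1])[::-1])))
print("coil",fl[0]+105*np.array([np.sin(y),-np.cos(y)]))
# model screws symmetric: use screws: right screws mid x
print("ring",circ(cast(c,[(299,222),(332,191),(363,215),(310,202),(352,197),(306,240)],64.5)))
print("lens",cast(c,[(384,158)],68))
E
```

```text
stub [[518.09637864   2.89207    134.        ]]
coil arc (array([510.6929545 ,   8.16922417]), np.float64(47.77119920813321))
fill (array([513.26142306, 108.93173793]), np.float64(42.5971757056787))
[[582.0828222  -50.8781518 ]
 [457.97624302 -57.3688616 ]
 [571.32861286 151.0802478 ]] yaw 3.0481000452440847 2.993811982295584
coil [518.84472365   4.08028703]
ring (array([ 515.46097843, -130.78733531]), np.float64(27.312937757367738))
lens [[ 581.26023473 -146.58071003   68.        ]]
```

{"fn": "servo_tool", "kwargs": {
  "targets": [0.45, -6, 14.2, 0, 0, 0.45, -6, 14.2, 0, 0, 0.45, -6, 14.2, 0, 0, 0.45, -6, 14.2, 0, 0, 0.45, -5.6, 14.4, 0, 0, 0.45, 0, 0, 0, -0.113, 0.45, 0, 0, 0, -0.113, 0.45, 0, 0, 0, -0.113]
}}

```text
clock: 6.97
ee_pos: [515.5, -128.1, 169.8]
tool_rot: [-180.0, -0.0, 39.8]
force: [-0.0, 0.3, 0.0]
opening: 42.0
finger_force: 0.0
```

{"fn": "servo_tool", "kwargs": {
  "targets": [0.45, 0, 0, 0, -0.113, 0.45, 0, 0, 0, -0.113, 0.45, 0, 0, 0, -0.113, 0.45, 0, 0, 0, -0.113, 0.45, 0, 0, 0, 0, 0.45, 0, 0, 20, 0, 0.45, 0, 0, 15, 0, 0.45, 0, 0, 0, 0]
}}

```text
clock: 7.63
ee_pos: [513.5, -127.3, 131.5]
tool_rot: [-179.7, 0.0, 65.2]
force: [-1.5, 0.2, 0.0]
opening: 41.6
finger_force: 0.0
```

```bash
python3 snap.py wrist w4
```

```text
(no output)
```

View pics/w4.png

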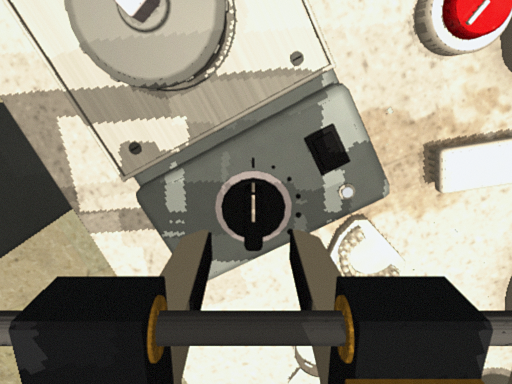

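```bash
python3 - <<'E'
import numpy as np
from h import *
from cell import monitor
c=np.load("pics/w4.npz"); s=monitor.observe(); print(s["ee_pos"],s["tool_rot"])
k,r=circ(cast(c,[(215.5,205),(292.5,205),(254,170.5),(226,181),(283,181),(225,231),(283,231)],64.5));print("ring",k,r)
b=cast(c,[(253,184),(253.5,221)],94.5);print(b,np.degrees(np.arctan2(*(b[0]-b[1])[[1,0]])))
t=np.radians(s["tool_rot"][2]);d=np.array([515,-131.5])-s["ee_pos"][:2]
for d in (d,k-s["ee_pos"][:2]):print("tool xy",d@[np.cos(t),np.sin(t)],d@[np.sin(t),-np.cos(t)])
sc=cast(c,[(296,58.5),(135.5,149)],64);print(sc,np.degrees(np.arctan2(*(sc[0]-sc[1])[[1,0]])))
E
```

```text
[ 514.08012548 -127.60485531  133.02286662] [-1.79783191e+02  7.38152562e-03  6.52693179e+01]
ring [ 515.23775666 -131.71657069] 28.197689221653473
[[ 525.55296205 -107.13955652   94.5       ]
 [ 515.5542713  -129.66780026   94.5       ]] 66.06695754963253
tool xy -3.153065938728972 2.4650550711546906
tool xy -3.2503073582187882 2.771608818990284
[[581.7811892  -50.81756516  64.        ]
 [458.68205567 -58.31578334  64.        ]] 3.4856955637184677
```

{"fn": "servo_tool", "kwargs": {
  "targets": [0.45, -1.6, 1.3, 6, 0, 0.45, -1.6, 1.3, 10, 0, 0.45, 0, 0, 12, 0, 0.45, 0, 0, 12, 0, 0.45, 0, 0, 9, 0, 0.45, 0, 0, 5, 0, 0.45, 0, 0, 2, 0, 0.45, 0, 0, 0, 0]
}}

```text
clock: 8.35
ee_pos: [515.9, -132.5, 77.8]
tool_rot: [-179.9, 0.0, 65.4]
force: [-0.4, -0.4, 1.0]
opening: 41.8
finger_force: 0.0
```

{"fn": "servo_tool", "kwargs": {
  "targets": [0.45, 0, 0, 0, 0, 0.45, 0, 0, 0, 0, 0.45, 0, 0, 0, 0, 0.45, 0, 0, 0, 0, 0.45, 0, 0, 0, 0, 0.45, 0, 0, 0, 0, 0.45, 0, 0, 0, 0, 0.45, 0, 0, 0, 0]
}}

```text
clock: 9.02
ee_pos: [516.4, -132.7, 78.7]
tool_rot: [180.0, 0.0, 65.4]
force: [0.2, -0.8, -1.1]
opening: 42.0
finger_force: 0.0
```

{"fn": "servo_tool", "kwargs": {
  "targets": [0.45, 0.3, -0.8, 1.5, 0, 0.45, 0, -0.7, 1.2, 0, 0.35, 0, 0, 0, 0, 0.25, 0, 0, 0, 0, 0.18, 0, 0, 0, 0, 0.14, 0, 0, 0, 0, 0.1, 0, 0, 0, 0, 0, 0, 0, 0, 0],
  "squeeze": 20
}}

```text
clock: 9.68
ee_pos: [513.7, -131.1, 75.8]
tool_rot: [-179.8, 0.0, 65.4]
force: [-8.3, 3.6, 7.8]
opening: 11.9
finger_force: 20.0
```

{"fn": "servo_tool", "kwargs": {
  "targets": [0, 0, 0, 0, 0, 0, 0, 0, 0, 0, 0, 0, 0, 0, 0, 0, 0, 0, 0, 0, 0, 0, 0, 0, 0, 0, 0, 0, 0, 0, 0, 0, 0, 0, 0, 0, 0, 0, 0, 0]
}}

```text
clock: 10.35
ee_pos: [513.7, -131.1, 75.8]
tool_rot: [-179.8, 0.0, 65.4]
force: [-8.2, 3.1, 6.5]
opening: 12.6
finger_force: 20.0
```

```bash
python3 -c "
from cell import monitor;print(monitor.observe())"
```

```text
{'clock': 10.35, 'qpos': array([-1.98656732e+01,  3.63602672e+00,  1.04774014e+02,  6.66625118e-03,
        7.17975684e+01,  4.70314357e+00]), 'joint_velocities': array([ 0.03237949,  0.14340802, -0.02608213, -0.09290249,  0.03403737,
        0.05490363]), 'joint_efforts': array([-6.37284145e-01, -4.70086634e+01, -4.70543933e+01, -1.62208406e-02,
       -3.14678505e+00,  3.29200504e-02]), 'ee_pos': array([ 513.6755774 , -131.11600347,   75.78295029]), 'tool_rot': array([-1.79792571e+02,  1.07187225e-02,  6.54291088e+01]), 'force': array([-8.17972685,  3.10558329,  6.51564558]), 'torque': array([0.57243267, 1.41052213, 0.02382102]), 'finger_force': 20.0021293759346, 'opening': 12.560979860642117}
```

{"fn": "servo_tool", "kwargs": {
  "targets": [0, 0, -0.8, 0, 0, 0, 0, -0.7, 0, 0, 0, 0, 0, 0, 0.06, 0, 0, 0, 0, 0.08, 0, 0, 0, 0, 0.08, 0, 0, 0, 0, 0.08, 0, 0, 0, 0, 0.08, 0, 0, 0, 0, 0.056]
}}

```text
clock: 11.02
ee_pos: [513.4, -131.0, 75.8]
tool_rot: [-179.9, 0.0, 40.2]
force: [-3.6, 2.3, 2.4]
opening: 12.4
finger_force: 20.0
```

{"fn": "servo_tool", "kwargs": {
  "targets": [0, 0, 0, 0, 0, 0, 0, 0, 0, 0, 0, 0, 0, 0, 0.06, 0, 0, 0, 0, 0.08, 0, 0, 0, 0, 0.08, 0, 0, 0, 0, 0.08, 0, 0, 0, 0, 0.08, 0, 0, 0, 0, 0.056]
}}

```text
clock: 11.68
ee_pos: [513.4, -130.7, 75.8]
tool_rot: [-179.9, 0.0, 15.3]
force: [-4.3, 3.3, 3.9]
opening: 12.5
finger_force: 20.0
```

{"fn": "servo_tool", "kwargs": {
  "targets": [0, 0, 0, 0, 0, 0, 0, 0, 0, 0, 0, 0, 0, 0, 0.06, 0, 0, 0, 0, 0.08, 0, 0, 0, 0, 0.08, 0, 0, 0, 0, 0.08, 0, 0, 0, 0, 0.08, 0, 0, 0, 0, 0.056]
}}

```text
clock: 12.35
ee_pos: [513.3, -130.5, 75.8]
tool_rot: [-179.9, 0.1, -9.6]
force: [-4.0, 3.3, 3.5]
opening: 12.2
finger_force: 20.0
```

{"fn": "servo_tool", "kwargs": {
  "targets": [0, 0, 0, 0, 0, 0, 0, 0, 0, 0, 0, 0, 0, 0, 0, 0, 0, 0, 0, 0, 0, 0, 0, 0, 0, 0, 0, 0, 0, 0, 0, 0, 0, 0, 0, 0, 0, 0, 0, 0]
}}

```text
clock: 13.02
ee_pos: [513.3, -130.5, 75.8]
tool_rot: [-179.9, 0.1, -9.4]
force: [-4.8, 4.4, 4.6]
opening: 12.5
finger_force: 20.0
```

```bash
python3 -c "
from cell import monitor;s=monitor.observe();print(s['torque'],s['tool_rot'],s['force'])"; python3 snap.py wrist w5; python3 -c "
import cv2;a=cv2.imread('pics/w5.png');cv2.imwrite('pics/w5b.png',cv2.resize(a,None,fx=1.5,fy=1.5,interpolation=2))"
```

```text
[ 0.82877646  0.95007478 -0.03717963] [-1.79947259e+02  7.17653508e-02 -9.38134347e+00] [-4.7793621   4.40345518  4.64741154]
```

View pics/w5b.png

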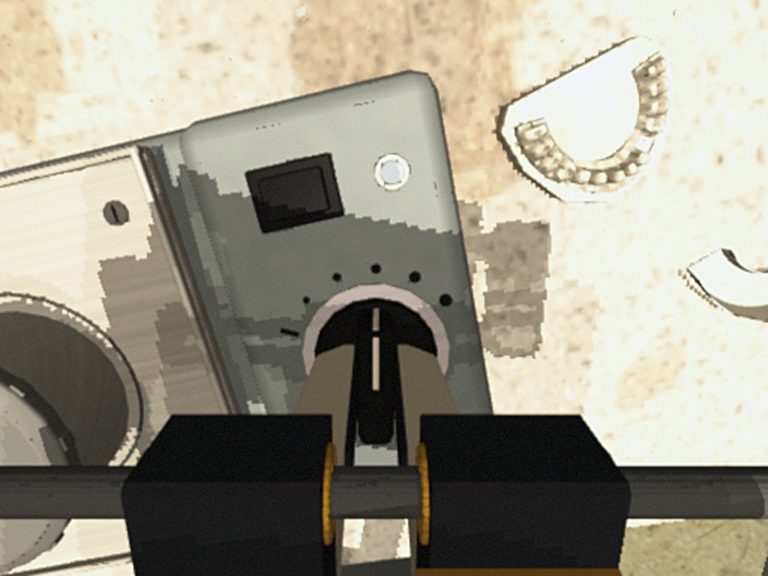

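The picture shows the knob's white line (375,320) pointing at the third dot (376,268) with the bar held between the fingers. The beaker is standing clear at the left.

```bash
python3 -c "
from cell import job_done;print(job_done())"
```

```text
the job is handed in; nothing more can be done
None
```

I slid the beaker into the coil circle (about 2 mm off centre by the camera) and released it. I then turned the selector clockwise to its third stop and handed the job in at about 13 s with the fingers still gripping the knob at 20 N; no verdict came back.

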